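# Set the slicer to its third click

### The job

With a fingertip, push the red thickness lever on the slicer fully home to the yellow tick, then gently push it back out, counting the clicks, and leave it resting in the third click from home, never running past the third. Only push the lever, do not pinch or force it, and leave the turntable and everything standing about undisturbed.

Things in the scene. Friction and masses are not known exactly. Their poses are not given: they have to be found in the camera images.
- lever (a joint): Thickness lever of the slicer: its distance in m from home (0, yellow tick, near end of the rail) along the slicer's +x. Clicks every 20 mm: home 0, first 0.020, second 0.040, third 0.060, last 0.080. Crests lie half-way between (0.050 before the third); pushed 1-2 mm past a crest it jumps into the next click by itself and stays. At the start it sits in the first, second or third click.
- lever_knob (a point): Centre of the lever's red knob, an upright block 18 mm along the sliding direction, 28 mm across it, 32 mm high (from 59 to 91 mm above the counter). Below it the grey rail's flat top is 55 mm above the counter, 44 mm wide. Leaving a click takes about 5 N, falling to little at the crest. Axes as the slicer's: x is the sliding direction away from home, z up.
- lever_home (a point): Fixed point on the slicer: where lever_knob lies when the lever is home. A solid stop lies 1 mm behind home. The rail's top reaches 47 mm from here to the near side and 123 mm to the far side. Axes as the slicer's.
- slicer: White kitchen mandoline slicer with green ramp and aluminium outfeed, held by suction feet (does not move), 360 mm long along its x plus a handle loop at the far end, 130 mm wide, up to 55 mm high. The grey setting rail with five ticks, one per click, runs along its +y side, its slot 80 mm from the slicer's centre line. Origin under its centre, at counter height.
- turntable: White-oak turntable, 280 mm across, top 30 mm above the counter, turns easily; carries the canister, crock and lid. Origin at its centre, at counter height.
- canister: Clear acrylic canister, 88 mm across, 170 mm high, standing on the turntable. Origin under its centre.
- crock: Blue stoneware crock, 100 mm across, 120 mm high, on the turntable. Origin under its centre.
- lid: Aluminium lid, 90 mm across, 24 mm high with its black knob, flat on the turntable. Origin under its centre.
- scraper: Steel dough scraper with a dark wooden grip, about 102 by 150 mm, 16 mm high, lying on the counter. Origin at its blade's middle, underside.
- spatula: Green silicone spatula with a wooden handle, 260 mm long along its x, 55 mm wide, 12 mm high, lying on the counter. Origin on its underside.
- mill: Dark wooden pepper mill, 56 mm across, 155 mm high, standing on the counter. Origin under its centre.
- bowl: White bowl, 110 mm across, 50 mm high, standing on the counter. Origin under its centre.

How it is judged:
By the outcome, as a careful person would: the job done as asked, in the order asked, and still so for the second after the job is handed in, with the robot touching nothing.
It also fails if it takes over 61 s, if anything falls off the work surface, if the arm or the gripper's body presses on something with over 40 N, if the wrist force passes 120 N, or if a joint passes its speed limit or range.

### The arm

A 7-joint arm with a two-finger parallel gripper is mounted at the origin on the work surface. World frame = base frame: x ahead of the robot, y to its left, z up, the work surface at z = 0. Lengths are in m, angles in degrees, forces in N, time in s.
With the tool pointing down it reaches from about 0.35 to 0.9 m from the base axis. Payload 8.1 kg.
Tool frame: the origin (TCP) lies between the finger pads; the fingertips stand 14 mm ahead of it and the grasp point (between the pads) lies 5 mm behind it; z points along the fingers, y is the line along which they close (so a half turn about z gives the same grasp; the last joint's range is limited). The gripper opens to 85 mm and grips with 20 to 120 N. Pads are 22 mm wide; open, the fingers measure 114 mm over their backs; the gripper's body (76 mm by 85 mm) begins 54 mm behind the grasp point. The pads swing forward as they close: fully open they stand 13 mm farther back than shut.
Start: joints at [-81.91, 24.895, 1.432, 90.138, -0.665, 64.973, -4.303], TCP at [0.151, 0.607, 0.245] pointing down, gripper open.
Joint ranges: [-149.89, 149.89], [-25.12, 119.58], [-72.63, 75.52], [4.76, 147.25], [-75.54, 255.54], [6.69, 114.76], [-157.13, 157.13]. Speed limits (degrees/s): [127.2, 127.2, 172.46, 172.46, 180, 180, 180].

### API

Orientations are given as a 3x3 rotation matrix whose columns are the frame's x, y, z axes.
In Python, from plant import move_pose, move_linear, goto_joints, set_gripper, wait, ik, get_obs, snapshot, PlanningError, job_done, spot_in gives the robot as it stands. Calls block until the motion is done:
- move_pose(position, orientation): joint-space move of the TCP to a pose.
- move_linear(position, rot=None, feed=0.15): straight line of the TCP; rot=None keeps the orientation; feed is the mean speed in m/s.
- goto_joints(angles): joint-space move.
- set_gripper(opening): finger opening in m; the grip force is fixed at half the most; returns when the fingers have stopped.
- wait(seconds).
- ik(position, orientation): joint angles nearest the present ones, or None.
- get_obs(): the state.
- snapshot(name): name is "scene" or "top" or "wrist"; returns a dict with "color" (480x640x3 uint8, blue, green, red), "fx", "fy", "cx", "cy" (pixels), "D" ([k1, k2, p1, p2, k3] as OpenCV has them; the pictures are not rectified), "world_to_cam" (4x4, takes a point from world to camera coordinates). Camera axes: x right, y up, looking along -z (the intrinsics and any distortion apply to the point x, -y, -z); pixel columns grow to the right and rows downward; lengths in m; the calibration is good to about 2 mm. A picture is of the moment at which its call begins. There is no depth.
A pose or a line that the arm cannot do raises PlanningError and nothing moves.
- job_done(): hands the job in; it is judged then, once.
Trained networks look in a picture, given as the dict that the camera call returned (one of the last four; its "shot" number tells which), for a name from the list of things; names that differ only in an ending like _2 or _b are one class to them, and where a whole thing is asked for, a point or a joint stands for the part that bears it (a point fixed in the world has none). Each returns a list of dicts, best first, with "p" (0 to 1); they miss things now and then, are a little off and sometimes report something else, mostly with a low value. They report only what shows in the picture. A call takes as long as a camera call.
- spot_in(picture, thing): "point" ([x, y, z] in m, in the coordinates of the camera as it stood for that picture, good to about 4 mm: the middle of the surface that is visible of it).
The state is a dict: "time": time; "joint_pos": joint angles; "qd": joint speeds; "joint_torque": joint torques, N m; "tcp_pos": TCP position; "orientation": TCP orientation; "force": force on the tool from outside, world axes, zero at the start; "wrist_torque": the same for the moment, N m; "width": finger opening in m; "grip_force": force on a finger pad.
Only numpy, scipy, OpenCV 4.12 (cv2) and the standard library are available. Lean on these libraries where they do the work, as an engineer would, in place of code of your own. Each camera call takes 0.05 s, during which the arm holds its last target. There are 200 camera calls.

## Working session

There is one attempt and no reset: what is moved stays moved. The work goes in short steps, each a Python script; the robot and the scene stay as the last script left them, time stands still between calls to the robot, and variables do not carry over. Pictures are saved under pics/ and viewed, at most 10 in all, crops included, and the job is handed in when it is done.

```bash
ls; mkdir -p pics; cat > h.py <<'E'
from plant import *
import numpy as np, cv2
def toworld(s,p):
    T=np.linalg.inv(np.array(s["world_to_cam"])); return T[:3,:3]@np.array(p)+T[:3,3]
def find(s,t,n=2):
    for d in spot_in(s,t)[:n]: print(t,round(d["p"],2),toworld(s,d["point"]).round(4))
def ray_z(s,u,v,z):
    K=np.array([[s["fx"],0,s["cx"]],[0,s["fy"],s["cy"]],[0,0,1]])
    q=cv2.undistortPoints(np.array([[[u,v]]],float),K,np.array(s["D"],float))[0,0]
    T=np.linalg.inv(np.array(s["world_to_cam"])); d=T[:3,:3]@np.array([q[0],-q[1],-1]); o=T[:3,3]
    return o+d*(z-o[2])/d[2]
def px(s,P):
    K=np.array([[s["fx"],0,s["cx"]],[0,s["fy"],s["cy"]],[0,0,1]])
    W=np.array(s["world_to_cam"]); c=W[:3,:3]@np.array(P)+W[:3,3]; c=c*[1,-1,-1]
    return cv2.projectPoints(c.reshape(1,1,3),np.zeros(3),np.zeros(3),K,np.array(s["D"],float))[0].ravel()
E
python3 - <<'E'
from h import *
for n in ("top","scene"):
    s=snapshot(n); cv2.imwrite(f"pics/{n}0.png",s["color"])
    print(n,np.linalg.inv(s["world_to_cam"])[:3,3].round(3))
    for t in ("lever_knob","slicer","turntable","canister","crock","mill","bowl","scraper","spatula","lid"): find(s,t,1)
print(get_obs())
E
```

```text
pics
top [0.318 0.042 1.262]
lever_knob 0.53 [0.5359 0.072  0.0924]
slicer 0.96 [0.5623 0.0011 0.0536]
turntable 0.67 [ 0.5485 -0.3464  0.028 ]
canister 0.62 [ 0.4713 -0.3782  0.1859]
crock 0.9 [ 0.5695 -0.2809  0.0953]
mill 0.56 [0.5417 0.4669 0.1205]
bowl 0.92 [ 0.3535 -0.2355  0.0234]
scraper 0.8 [0.4025 0.3473 0.0035]
spatula 0.86 [0.6839 0.3494 0.0102]
lid 0.81 [ 0.6249 -0.4034  0.0361]
scene [ 1.183 -0.352  1.043]
lever_knob 0.59 [0.5381 0.0667 0.0857]
slicer 0.64 [ 0.5941 -0.0046  0.0529]
turntable 0.85 [ 0.5796 -0.3612  0.0295]
canister 0.91 [ 0.5098 -0.3931  0.164 ]
crock 0.63 [ 0.5771 -0.2771  0.1097]
mill 0.82 [0.5568 0.464  0.0817]
bowl 0.65 [ 0.3346 -0.2286  0.0301]
scraper 0.84 [0.4034 0.3439 0.0085]
spatula 0.92 [0.6856 0.3491 0.0097]
lid 0.64 [ 0.6319 -0.4072  0.0385]
{'time': 1.1, 'joint_pos': array([-81.91300713,  24.89407567,   1.43236461,  90.13732852,
        -0.66597029,  64.97246067,  -4.30318697]), 'qd': array([ 0.03778501, -0.01367017, -0.05352725,  0.01984774, -0.01222101,
        0.03187794, -0.0057038 ]), 'joint_torque': array([-1.64554276e-04, -6.70321012e+01,  1.02388781e+00, -3.16561460e+01,
        1.54040032e-02,  2.59391243e-03, -6.29351530e-05]), 'tcp_pos': array([0.15085922, 0.60654248, 0.24533568]), 'orientation': array([[-9.70417153e-01,  2.41434356e-01,  3.28776398e-06],
       [ 2.41434355e-01,  9.70417150e-01,  7.82663197e-05],
       [ 1.57056759e-05,  7.67447584e-05, -9.99999997e-01]]), 'force': array([ 0.39048852, -0.3202869 ,  0.32568866]), 'wrist_torque': array([ 0.01345395, -0.00470219, -0.00342328]), 'grip_force': 0.0, 'width': 0.08540979954964978}
```

View pics/top0.png

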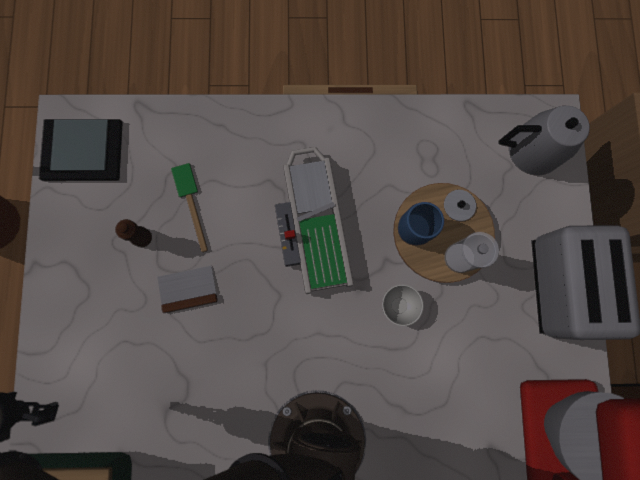

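View pics/scene0.png

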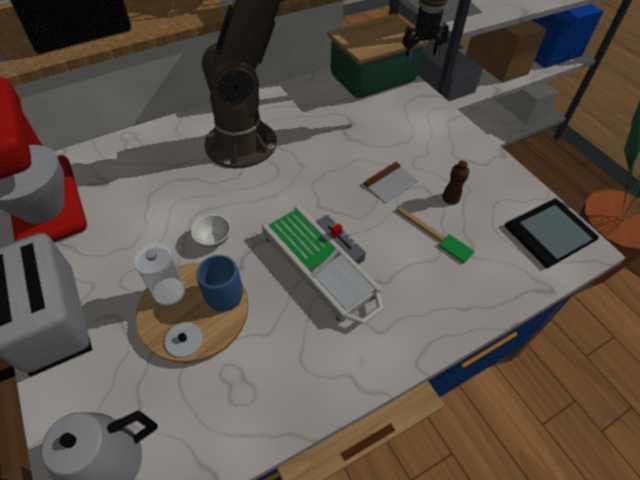

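The top view shows the knob at about (289,235), with the rail running from about (281,204) at the far end to (293,265) at the near end. The slicer's x axis points up and slightly left. The scene view agrees, with the knob at about (337,229). Next I go above it with the fingers shut and look from close by.

```bash
cat >> h.py <<'E'
def R(yaw):
    c,s=np.cos(yaw),np.sin(yaw); x=np.array([-c,-s,0]); z=np.array([0,0,-1.]); return np.c_[x,np.cross(z,x),z]
E
python3 - <<'E'
from h import *
move_pose([0.50,0.07,0.32],R(np.radians(9)))
s=snapshot("wrist"); cv2.imwrite("pics/w0.png",s["color"])
print(np.array(s["world_to_cam"]).round(3)); find(s,"lever_knob"); print(px(s,[.537,.07,.091])); 
o=get_obs(); print(o["time"],o["joint_pos"].round(1),o["force"],o["width"])
E
```

```text
[[-0.157  0.988 -0.001  0.008]
 [-0.945 -0.151 -0.292  0.544]
 [-0.288 -0.045  0.956 -0.303]
 [ 0.     0.     0.     1.   ]]
lever_knob 0.57 [0.5312 0.0676 0.0948]
[312.22232092 236.79652035]
3.5 [-39.4  10.3  30.4 101.8  -5.6  69.4  91.6] [ 0.14043582 -0.37201518  0.44603291] 0.08572557754587935
```

View pics/w0.png

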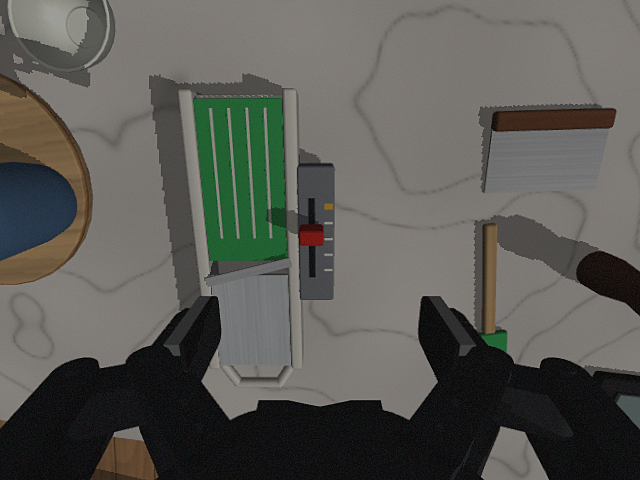

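Close view: the rail's corners are at about (299,164), (333,164), (300,299) and (334,299). The yellow tick is at (328,206), the white ticks at rows 223, 239, 255 and 270, and the red knob is at (311,235), probably in the second click. Next I compute the geometry.

```bash
python3 - <<'E'
from h import *
s=snapshot("wrist"); im=s["color"]
cv2.imwrite("pics/w1.png",cv2.resize(im[155:310,270:360],None,fx=3.8,fy=3.8,interpolation=cv2.INTER_CUBIC))
c={k:ray_z(s,*k,.055) for k in [(299,164),(333,164),(300,299),(334,299),(328,206.5),(328,270)]}
for k,v in c.items(): print(k,v.round(4))
P=list(c.values())
a=(P[2]+P[3]-P[0]-P[1])/2; print(np.linalg.norm(a),np.degrees(np.arctan2(a[1],a[0])))
x=a/np.linalg.norm(a); b=P[5]-P[4]; print("ticks",np.linalg.norm(b),np.degrees(np.arctan2(b[1],b[0])))
near=(P[0]+P[1])/2; print("home",near+.047*x, "tick s",(P[4]-near)@x)
b,g,r=[im[...,i].astype(int) for i in range(3)]
m=(r>150)&(g<60)&(b<60); m[:, :280]=0; m[:,350:]=0
ys,xs=np.nonzero(m); print("bright red",xs.min(),xs.max(),ys.min(),ys.max(),len(xs))
t=ray_z(s,xs.mean(),ys.mean(),.091); print("top",t,"lever",(t-near)@x-.047)
E
```

```text
(299, 164) [0.465  0.0429 0.055 ]
(333, 164) [0.4589 0.081  0.055 ]
(300, 299) [0.6327 0.0679 0.055 ]
(334, 299) [0.6259 0.1109 0.055 ]
(328, 206.5) [0.5083 0.0835 0.055 ]
(328, 270) [0.5876 0.0967 0.055 ]
0.16958529259383515 9.321916390968255
ticks 0.08043391578421419 9.478045805858692
home [0.50832412 0.06954288 0.055     ] tick s 0.04919531920379229Traceback (most recent call last):
  File "<stdin>", line 12, in <module>
    return umr_minimum(a, axis, None, out, keepdims, initial, where)
ValueError: zero-size array to reduction operation minimum which has no identity
```

View pics/w1.png

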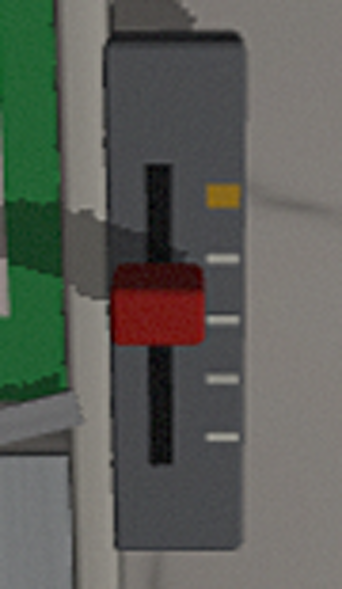

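```bash
python3 - <<'E'
from h import *
s=snapshot("wrist")
h=ray_z(s,311.6,206.8,.055); f=ray_z(s,311.9,270,.055); k=ray_z(s,311.6,238.4,.091)
d=f-h; yaw=np.arctan2(d[1],d[0]); x=d/np.linalg.norm(d)
print("home",h,"yaw",np.degrees(yaw),np.linalg.norm(d),"lever",(k-h)@x, "lat",np.cross(x,k-h)[2],k)
yaw=np.radians(9.4); x=np.array([np.cos(yaw),np.sin(yaw),0])
H=k-.04*x; H=(H+h)/2; H[2]=0
open("h.py","a").write(f"""
yaw={yaw}; X=np.array({x.tolist()}); H=np.array({H.round(4).tolist()})
def at(s,z): return H+s*X+[0,0,z]
def st(t=''):
    o=get_obs(); d=o['tcp_pos']-H; print(t,round(o['time'],2),'s=%.4f z=%.4f'%(d@X,d[2]),'lat=%.4f'%np.cross(X,d)[2],'F.x=%.2f'%(o['force']@X),'F',o['force'].round(1)); return o
""")
import importlib,h; importlib.reload(h); from h import *
print(H)
set_gripper(0.0); move_pose(at(.078,.16),R(yaw)); st()
move_linear(at(.078,.11),feed=.08); st()
s=snapshot("wrist"); cv2.imwrite("pics/w2.png",s["color"])
move_linear(at(.078,.086),feed=.03); o=st(); print(o["width"])
t=snapshot("scene"); u,v=px(t,at(.05,.07)).astype(int)
cv2.imwrite("pics/s1.png",np.hstack([cv2.resize(t["color"][v-50:v+50,u-50:u+50],(400,400),interpolation=cv2.INTER_CUBIC),cv2.resize(s["color"][60:480,120:520],(400,400))]))
E
```

```text
home [0.51167117 0.06432398 0.055     ] yaw 8.92953752360467 0.08007998806952837 lever 0.02771305623212301 lat 0.0006672627665662897 [0.53894477 0.06928477 0.091     ]
[0.5056 0.0635 0.    ]
 5.12 s=0.0782 z=0.1609 lat=-0.0002 F.x=0.30 F [0.3 0.1 1.4]
 5.89 s=0.0782 z=0.1102 lat=-0.0001 F.x=-0.16 F [-0.2  0.4  0.4]
 6.89 s=0.0781 z=0.0861 lat=-0.0000 F.x=0.10 F [0.  0.4 0.1]
-3.2981417878420006e-05
```

View pics/s1.png

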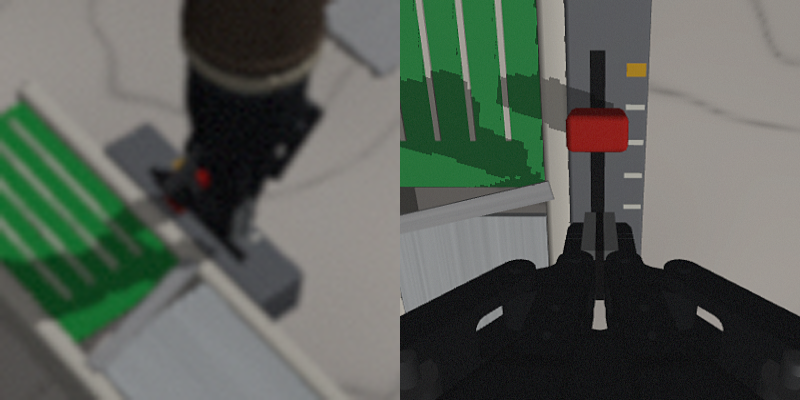

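```bash
python3 - <<'E'
from h import *
s=snapshot("wrist"); im=s["color"]
hsv=cv2.cvtColor(im,cv2.COLOR_BGR2HSV)
m=((hsv[...,0]<8)|(hsv[...,0]>172))&(hsv[...,1]>150)&(hsv[...,2]>60); m[:,:200]=0; m[:,450:]=0
ys,xs=np.nonzero(m); print(xs.min(),xs.max(),ys.min(),ys.max())
y=(abs(hsv[...,0].astype(int)-22)<8)&(hsv[...,1]>120)&(hsv[...,2]>100); y[:,:300]=0;y[:,450:]=0;y[250:]=0
a,b=np.nonzero(y); print("yellow",b.mean(),a.mean(),len(a)); t=ray_z(s,b.mean(),a.mean(),.055); print(t,(t-H)@X)
cv2.imwrite("pics/w3.png",im[0:300,200:500][:, :].repeat(2,0).repeat(2,1))
for v in (ys.min(),ys.max()):
  for z in (.059,.091): print(v,z,(ray_z(s,xs.mean(),v,z)-H)@X)
print("cam",(np.linalg.inv(s["world_to_cam"])[:3,3]-H)@X)
E
```

```text
280 352 180 234
yellow 361.24581005586595 133.54748603351956 358
[0.50782087 0.0840491  0.055     ] 0.005547250111941625
180 0.059 0.02588725313285916
180 0.091 0.021632281662341307
234 0.059 0.05156261513344294
234 0.091 0.042045569081147406
cam 0.00512587259560433
```

View pics/w3.png

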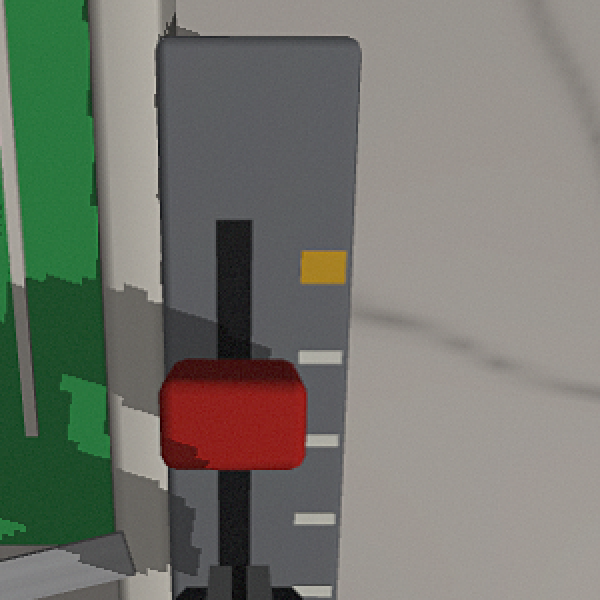

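The yellow tick is at (361,133) in the raw picture and the knob spans rows 180–234. My knob estimate falls between clicks, so I'll let contact and the hard stop set the home reference. Now I push homeward in small steps, watching the force and the knob.

```bash
cat >> h.py <<'E'
def knob():
    s=snapshot("wrist"); hsv=cv2.cvtColor(s["color"],cv2.COLOR_BGR2HSV)
    m=((hsv[...,0]<8)|(hsv[...,0]>172))&(hsv[...,1]>150)&(hsv[...,2]>60); m[:,:240]=0; m[:,400:]=0
    ys,xs=np.nonzero(m); c=xs.mean()
    f=(ray_z(s,c,ys.max()+.5,.091)-H)@X-.009; n=(ray_z(s,c,ys.min()-.5,.059)-H)@X+.009
    return round(f,4),round(n,4)
E
python3 - <<'E'
from h import *
print(knob()); move_linear(at(.062,.086),feed=.05)
for s in np.arange(.060,.036,-.0015):
    move_linear(at(s,.086),feed=.015); o=st(); print(knob())
    if abs(o["force"]@X)>14: break
E
```

```text
(np.float64(0.0333), np.float64(0.0347))
 7.79 s=0.0600 z=0.0860 lat=-0.0000 F.x=-0.15 F [-0.1 -0.2 -0.4]
(np.float64(0.0328), np.float64(0.0348))
 8.09 s=0.0584 z=0.0860 lat=-0.0000 F.x=-0.26 F [-0.2 -0.4  0. ]
(np.float64(0.0329), np.float64(0.0351))
 8.39 s=0.0569 z=0.0860 lat=-0.0000 F.x=-1.20 F [-1.2  0.1  0.7]
(np.float64(0.0331), np.float64(0.035))
 8.69 s=0.0554 z=0.0860 lat=-0.0000 F.x=-0.31 F [-0.2 -0.4 -0.1]
(np.float64(0.0329), np.float64(0.035))
 8.99 s=0.0539 z=0.0860 lat=-0.0000 F.x=-0.43 F [-0.4 -0.4  1. ]
(np.float64(0.0327), np.float64(0.035))
 9.29 s=0.0524 z=0.0860 lat=-0.0000 F.x=0.35 F [ 0.3  0.2 -0.6]
(np.float64(0.0316), np.float64(0.034))
 9.59 s=0.0509 z=0.0860 lat=0.0000 F.x=-0.02 F [-0.   0.2  0.1]
(np.float64(0.024), np.float64(0.0261))
 9.89 s=0.0494 z=0.0860 lat=-0.0000 F.x=0.05 F [-0.1  0.6  0.1]
(np.float64(0.0243), np.float64(0.0265))
 10.19 s=0.0479 z=0.0860 lat=0.0000 F.x=0.07 F [ 0.2 -0.5 -0.1]
(np.float64(0.0245), np.float64(0.0265))
 10.49 s=0.0464 z=0.0860 lat=-0.0000 F.x=0.30 F [ 0.5 -1.  -0.9]
(np.float64(0.0243), np.float64(0.0265))
 10.79 s=0.0449 z=0.0860 lat=-0.0000 F.x=-0.17 F [-0.2  0.1 -0.3]
(np.float64(0.0241), np.float64(0.0265))
 11.09 s=0.0437 z=0.0861 lat=0.0000 F.x=1.97 F [ 2.  -0.  -0.3]
(np.float64(0.0239), np.float64(0.0263))
 11.39 s=0.0426 z=0.0862 lat=0.0000 F.x=3.88 F [ 3.9 -0.  -1.9]
(np.float64(0.0228), np.float64(0.0252))
 11.69 s=0.0403 z=0.0861 lat=-0.0000 F.x=1.60 F [1.5 0.7 1.2]
(np.float64(0.0205), np.float64(0.0229))
 11.99 s=0.0385 z=0.0859 lat=-0.0000 F.x=0.45 F [ 0.6 -1.   0.6]
(np.float64(0.019), np.float64(0.021))
 12.29 s=0.0369 z=0.0858 lat=-0.0000 F.x=-0.80 F [-0.9  0.3  0.1]
(np.float64(0.0174), np.float64(0.0194))
```

The knob started near the 0.030 crest, then jumped into the first click. That puts home at s≈0.005, matching the yellow tick. I carry on to the stop.

```bash
python3 - <<'E'
from h import *
for s in np.r_[np.arange(.0355,.027,-.0015),np.arange(.0265,.018,-.0007)]:
    move_linear(at(s,.086),feed=.015); o=st(); print(knob())
    if o["force"]@X>9: break
move_linear(at(s+.012,.086),feed=.05); print("rest",knob()); st()
E
```

```text
12.62 s=0.0350 z=0.0859 lat=-0.0000 F.x=-0.65 F [-0.7  0.3  0.4]
(np.float64(0.0151), np.float64(0.0171))
 12.93 s=0.0338 z=0.0860 lat=-0.0000 F.x=0.67 F [0.7 0.1 0.1]
(np.float64(0.013), np.float64(0.0154))
 13.22 s=0.0324 z=0.0860 lat=-0.0000 F.x=-0.29 F [-0.3  0.3 -0.4]
(np.float64(0.0112), np.float64(0.0135))
 13.53 s=0.0309 z=0.0860 lat=0.0000 F.x=-0.67 F [-0.5 -0.8  0.2]
(np.float64(0.0049), np.float64(0.0066))
 13.82 s=0.0294 z=0.0860 lat=-0.0000 F.x=0.42 F [ 0.5 -0.5 -0.3]
(np.float64(0.0043), np.float64(0.0065))
 14.12 s=0.0279 z=0.0860 lat=0.0000 F.x=1.08 F [ 0.9  1.  -0.2]
(np.float64(0.0041), np.float64(0.0065))
 14.43 s=0.0264 z=0.0860 lat=0.0000 F.x=0.49 F [ 0.5 -0.3 -0.2]
(np.float64(0.0043), np.float64(0.0065))
 14.72 s=0.0258 z=0.0860 lat=0.0000 F.x=-0.95 F [-0.8 -0.8  0.3]
(np.float64(0.0041), np.float64(0.0064))
 15.03 s=0.0250 z=0.0860 lat=0.0000 F.x=-0.05 F [-0.1  0.4 -0.2]
(np.float64(0.0043), np.float64(0.0066))
 15.32 s=0.0243 z=0.0860 lat=0.0000 F.x=0.36 F [ 0.2  1.2 -0.4]
(np.float64(0.004), np.float64(0.0064))
 15.62 s=0.0238 z=0.0860 lat=0.0000 F.x=0.59 F [ 0.5  0.6 -0.7]
(np.float64(0.004), np.float64(0.0064))
 15.93 s=0.0236 z=0.0861 lat=0.0000 F.x=3.76 F [ 3.8  0.3 -2.6]
(np.float64(0.0042), np.float64(0.0062))
 16.23 s=0.0230 z=0.0861 lat=0.0000 F.x=4.52 F [ 4.6  0.1 -3.4]
(np.float64(0.0037), np.float64(0.0057))
 16.52 s=0.0228 z=0.0862 lat=-0.0000 F.x=6.53 F [ 6.4  1.6 -3.8]
(np.float64(0.0034), np.float64(0.0054))
 16.82 s=0.0227 z=0.0863 lat=-0.0000 F.x=8.59 F [ 8.5  1.  -6.3]
(np.float64(0.0034), np.float64(0.0054))
 17.12 s=0.0226 z=0.0864 lat=0.0000 F.x=10.44 F [10.4  1.3 -7.3]
(np.float64(0.0034), np.float64(0.0054))
rest (np.float64(0.0043), np.float64(0.0064))
 17.62 s=0.0315 z=0.0857 lat=-0.0000 F.x=-0.69 F [-0.6 -0.4 -0. ]
```

The lever reached the stop and rests at home (s≈0.0043). Now I lift, turn the wrist half round so the camera sees the knob, and go in on the near side.

```bash
cat >> h.py <<'E'
def knob2():
    s=snapshot("wrist"); hsv=cv2.cvtColor(s["color"],cv2.COLOR_BGR2HSV)
    m=((hsv[...,0]<8)|(hsv[...,0]>172))&(hsv[...,1]>150)&(hsv[...,2]>60); m[:,:240]=0; m[:,400:]=0
    ys,xs=np.nonzero(m)
    if not len(ys): return None
    c=xs.mean()
    f=(ray_z(s,c,ys.max()+.5,.091)-H)@X+.009; n=(ray_z(s,c,ys.min()-.5,.059)-H)@X-.009
    return round(f,4),round(n,4)
E
python3 - <<'E'
from h import *
move_linear(at(.0315,.17),feed=.12)
p=at(-.030,.17); print(ik(p,R(yaw+np.pi)))
move_pose(p,R(yaw+np.pi)); st(); print(get_obs()["joint_pos"].round(1))
move_linear(at(-.030,.10),feed=.1); move_linear(at(-.030,.086),feed=.03); st(); print(knob2())
s=snapshot("wrist"); cv2.imwrite("pics/w4.png",s["color"])
E
```

```text
[-61.07178894  27.94474796  66.90186549 118.62383691 -32.09226816
  54.22714635 -57.31008395]
 20.82 s=-0.0300 z=0.1699 lat=-0.0000 F.x=-0.13 F [-0.2  0.3  0.1]
[-61.1  27.9  66.9 118.6 -32.1  54.2 -57.3]
 22.29 s=-0.0301 z=0.0859 lat=-0.0001 F.x=-0.46 F [-0.6  0.5  0.1]
(np.float64(0.0063), np.float64(0.0046))
```

View pics/w4.png

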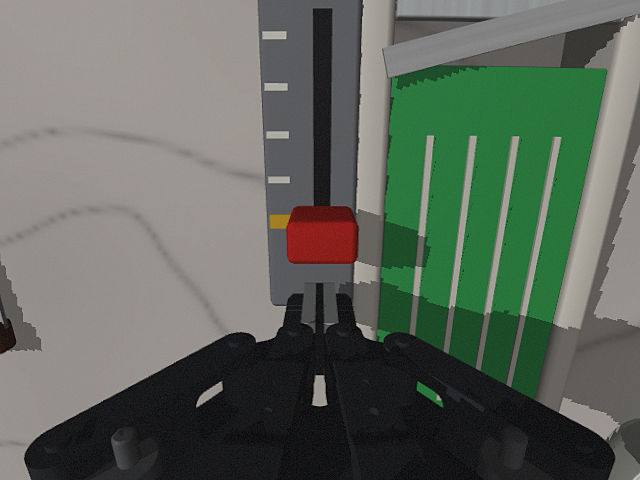

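The view shows the knob at (321,235) beside the yellow tick, with the fingers behind it at (320,300). Now I push outward slowly, stopping as soon as the knob jumps into the third click.

```bash
python3 - <<'E'
from h import *
k0=np.mean(knob2()); move_linear(at(-.018,.086),feed=.06); n=0
for s in np.r_[np.arange(-.016,.030,.002),np.arange(.0305,.0405,.001)]:
    move_linear(at(s,.086),feed=.015); o=get_obs(); k=knob2(); L=np.mean(k)-k0
    print(round(o["time"],1),"s=%.4f act=%.4f Fx=%.1f lever=%.4f"%(s,(o["tcp_pos"]-H)@X,o["force"]@X,L))
    if L>.056 or abs(o["force"]@X)>14: break
E
```

```text
23.1 s=-0.0160 act=-0.0160 Fx=-0.1 lever=-0.0000
23.4 s=-0.0140 act=-0.0146 Fx=-2.4 lever=0.0015
23.7 s=-0.0120 act=-0.0118 Fx=-2.0 lever=0.0042
24.1 s=-0.0100 act=-0.0093 Fx=-0.6 lever=0.0066
24.4 s=-0.0080 act=-0.0075 Fx=1.1 lever=0.0089
24.7 s=-0.0060 act=-0.0058 Fx=0.5 lever=0.0112
25.1 s=-0.0040 act=-0.0038 Fx=0.3 lever=0.0166
25.4 s=-0.0020 act=-0.0019 Fx=-0.5 lever=0.0200
25.7 s=0.0000 act=0.0001 Fx=0.2 lever=0.0201
26.1 s=0.0020 act=0.0021 Fx=-0.7 lever=0.0200
26.4 s=0.0040 act=0.0040 Fx=-0.0 lever=0.0200
26.7 s=0.0060 act=0.0055 Fx=-2.9 lever=0.0216
27.1 s=0.0080 act=0.0082 Fx=-0.9 lever=0.0243
27.4 s=0.0100 act=0.0107 Fx=-1.2 lever=0.0266
27.7 s=0.0120 act=0.0125 Fx=-0.7 lever=0.0290
28.1 s=0.0140 act=0.0142 Fx=-1.3 lever=0.0312
28.4 s=0.0160 act=0.0161 Fx=0.5 lever=0.0366
28.7 s=0.0180 act=0.0181 Fx=-0.1 lever=0.0399
29.1 s=0.0200 act=0.0201 Fx=0.1 lever=0.0401
29.4 s=0.0220 act=0.0221 Fx=0.8 lever=0.0401
29.7 s=0.0240 act=0.0240 Fx=-0.6 lever=0.0401
30.1 s=0.0260 act=0.0255 Fx=-3.2 lever=0.0416
30.4 s=0.0280 act=0.0282 Fx=-1.2 lever=0.0443
30.8 s=0.0305 act=0.0312 Fx=0.4 lever=0.0472
31.1 s=0.0315 act=0.0318 Fx=-0.1 lever=0.0479
31.4 s=0.0325 act=0.0327 Fx=-0.5 lever=0.0489
31.7 s=0.0335 act=0.0336 Fx=0.3 lever=0.0502
32.0 s=0.0345 act=0.0346 Fx=0.3 lever=0.0511
32.3 s=0.0355 act=0.0356 Fx=-0.1 lever=0.0525
32.6 s=0.0365 act=0.0366 Fx=-0.2 lever=0.0530
32.9 s=0.0375 act=0.0376 Fx=0.2 lever=0.0600
```

It clicked cleanly into the third. I back off, lift, check once and hand in.

```bash
python3 - <<'E'
from h import *
move_linear(at(.025,.086),feed=.06); print(knob2())
move_linear(at(.025,.17),feed=.12); wait(.5); st(); k=knob2(); print(k)
s=snapshot("wrist"); cv2.imwrite("pics/w5.png",s["color"])
E
```

```text
(np.float64(0.0666), np.float64(0.0647))
 34.68 s=0.0250 z=0.1699 lat=-0.0001 F.x=0.32 F [0.3 0.2 0.1]
(np.float64(0.0661), np.float64(0.0654))
```

View pics/w5.png

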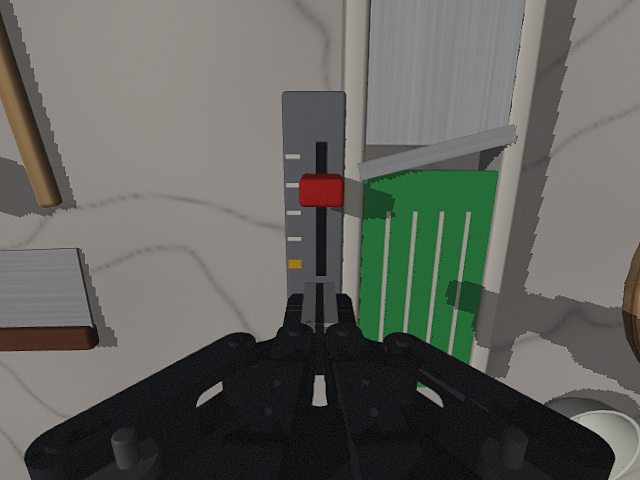

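The knob at (321,190) sits at the third white tick from yellow (row 185), and the finger is clear of it.

```bash
python3 -c "
from plant import *
print(job_done())"
```

```text
the job is handed in; nothing more can be done
None
```

The lever was pushed home to the stop, then out through three clicks, and rests in the third (0.060 m from home by camera) with the gripper clear; the job is handed in at about 35 s, verdict not shown.

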